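# Present a notched glass plate to the code reader

### The job

Lift the glass plate with the corner notch out of its slotted stand, holding it by the clear glass and never by the frosted end that the notch marks. Hold it with the middle of its label straight above the cross on the round black pad, roughly 15 cm up, long edges level, tipped so that the label side faces up at about 45 degrees (or flatter), towards any side. Finish while still holding it there, quite still; do not let go, and leave the plain plate and the other things on the bench where they are.

Things in the scene. Friction and masses are not known exactly. Their poses are not given: they have to be found in the camera images.
- plate: Glass plate with the notch: 8 mm thick (x), 110 long (y), 70 tall (z), 84 to 168 g; starts upright in the slot of stand. Origin: middle of its lower long edge. Clear pale green glass from y = -20 to +55 mm; white frosted end from y = -55 to -20 mm. +x points out of the label side. Centre of mass near y = 0, z = 35 mm.
- notch (a point): Middle of the 12 mm square notch cut from the frosted end's upper outer corner, on plate at y = -49, z = 64 mm.
- label (a point): Middle of the label's face (yellow with black bars, 29 x 44 mm, only on the +x side of the frosted end), on plate at x = 4, y = -37.5, z = 32 mm. Looking at the label with the notch at the top, the notch is in the top left corner.
- stand: Black slotted block holding the notched plate, fixed to the bench; 44 x 120 x 28 mm (x, y, z), origin under its centre. The slot runs along y, 9.6 mm wide, open at both ends and the top, its floor 8 mm above the bench; the plate stands 20 mm deep in it, 50 mm above the block.
- spare_stand: Identical slotted block, fixed, holding the plain plate. Origin under its centre.
- spare: Bystander: plain clear glass plate of the same size, 8 x 110 x 70 mm, no notch, no frosted end, no label, standing in spare_stand. Origin: middle of its lower edge.
- pad: Round black pad, 130 mm across, 6 mm thick, fixed, with a white ring and a white cross at its centre. Origin under its centre.
- pad_centre (a point): Centre of the cross, on the pad's upper face.
- jar: Bystander: clear jar with a white lid, 56 mm across, 75 mm tall. Origin under its centre.
- tape: Bystander: yellow tape roll lying flat, 90 mm across, 24 mm tall. Origin under its centre.
- driver: Bystander: red-handled screwdriver lying flat, 170 mm long along its x. Origin beneath it.
- cup: Bystander: small white cup, 44 mm across, 30 mm tall. Origin under its centre.
- flux: Bystander: white bottle with a blue label and black cap, 40 mm across, 95 mm tall. Origin under its centre.
There are look-alikes about, which are no part of the job. Leave any purple look-alike of the plate alone. There is more than one size of the pad; the one meant has the size given above.

How it is judged:
By the outcome, as a careful person would: the job done as asked, in the order asked, and still so for the second after the job is handed in, while the arm keeps its last pose, push and grip.
It also fails if it takes over 45 s, if anything falls off the work surface, if the arm or the gripper's body presses on something with over 40 N, if the wrist force passes 120 N, or if a joint passes its speed limit or range.

### The arm

A 6-joint arm with a two-finger parallel gripper is mounted at the origin on the work surface. World frame = base frame: x ahead of the robot, y to its left, z up, the work surface at z = 0. Lengths are in mm, angles in rad, forces in N, time in s.
With the tool pointing down it reaches from about 325 to 900 mm from the base axis. Payload 6.1 kg.
Tool frame: the origin (TCP) lies midway between the tips of the shut fingers; the grasp point (between the pads) lies 19 mm behind it (r.grasp_offset is the distance from the TCP to the grasp point, in mm); z points along the fingers, y is the line along which they close (so a half turn about z gives the same grasp; the last joint's range is limited). The gripper opens to 87 mm and grips with 3 to 60 N. Pads are 19 mm wide; open, the fingers measure 117 mm over their backs; the gripper's body (75 mm by 190 mm) begins 51 mm behind the grasp point.
Start: joints at [-1.414, 0.22, 1.526, -0, 1.395, -0.126], TCP at [174.396, -600.168, 222.538] pointing down, gripper open.
Joint ranges: [-2.98, 2.98], [-0.91, 2.08], [0.09, 2.57], [-1.24, 4.39], [0.2, 2.65], [-2.68, 2.68]. Speed limits (rad/s): [2.57, 2.57, 3.01, 3.14, 3.14, 3.14].

### API

Orientations are given as a unit quaternion [x, y, z, w].
In Python, from station import r gives the robot as it stands.
- The arm moves only by the shell command python3 -m jog 'ROWS' [FORCE]. ROWS is JSON, a list of rows, each an object with "dr": the turn, a rotation vector about the tool's x, y, z in degrees, a list of three; "delta_pos": the shift along the tool's x, y, z in mm, a list of three; "hand": the opening, from 0 (shut) to 1 (fully open). In form: [{"dr": [wx, wy, wz], "delta_pos": [x, y, z], "hand": hand}, ...]. A call has 1 to 10 rows; each row is the pose to reach, as a shift and turn from the pose commanded when the call began, along the tool's axes at that moment; what a row does not reach only later rows make up. A row lasts 1/8 s, in which the tool goes at most 62.5 mm and 10.7 degrees, less where a joint would pass 70% of its speed; a pose out of reach is approached as far as the arm can. A call with a gripper value outside its range is refused whole. The fingers move at their own pace and stop on an object; FORCE is the grip in N (left out, the last holds). Time passes only in rows, so rows that repeat a pose let the fingers close. It gives the time, the measured TCP pose, the force, the opening and the grip force at its end, in the units of the state.
- r.sense(): the state, without advancing time (a new reading comes with each control period).
- r.camera(name): name is "scene" or "top"; returns a dict with "color" (480x640x3 uint8, blue, green, red), "camera_matrix" (3x3 intrinsics, pixels), "xyz" and "rotation" of the camera in the world. Camera axes: x right, y down, z forward; pixel columns grow to the right and rows downward; lengths in mm; the calibration is good to about 2 mm. A picture is of the moment at which its call begins. There is no depth.
- r.sign_off(): hands the job in; it is judged then, once.
Trained networks look in a picture, given as the dict that the camera call returned (one of the last four; its "shot" number tells which), for a name from the list of things; names that differ only in an ending like _2 or _b are one class to them, and where a whole thing is asked for, a point or a joint stands for the part that bears it (a point fixed in the world has none). Each returns a list of dicts, best first, with "confidence" (0 to 1); they miss things now and then, are a little off and sometimes report something else, mostly with a low value. They report only what shows in the picture. A call takes as long as a camera call. They do not tell look-alikes from the thing itself.
- r.masks_of(name, picture): "pixels" (480x640 bool, what is visible of it) and "box" ([left, top, right, bottom] in pixels, round what is visible of it).
The state is a dict: "time": time; "qpos": joint angles; "qd": joint speeds; "effort": joint torques, N m; "eef_pos": TCP position; "orientation": TCP orientation; "contact_force": force on the tool from outside, world axes, zero at the start; "ft_torque": the same for the moment, N m; "opening": finger opening in mm; "gripper_force": force on a finger pad.
Only numpy, scipy, OpenCV 4.12 (cv2) and the standard library are available. Lean on these libraries where they do the work, as an engineer would, in place of code of your own. Each camera call takes 0.05 s, during which the arm holds its last target. There are 200 camera calls.

## Working session

There is one attempt and no reset: what is moved stays moved. The work goes in short steps, Python scripts to look and compute and a shell command to move; the robot and the scene stay as the last step left them, time stands still between calls to the robot, and variables do not carry over. Pictures are saved under pics/ and viewed, at most 10 in all, crops included, and the job is handed in when it is done.

```bash
mkdir -p pics; ls; python3 - <<'E'
from station import r
import cv2
for n in ["scene","top"]:
    p=r.camera(n); cv2.imwrite(f"pics/{n}0.png",p["color"])
    print(n,p["camera_matrix"],p["xyz"],p["rotation"])
    for k in ["plate","notch","label","stand","spare","pad"]:
        print(k,[(m["box"],round(m["confidence"],2)) for m in r.masks_of(k,p)])
E
```

```text
pics
scene [[604.25103169   0.         316.04551069]
 [  0.         604.25103169 243.69874853]
 [  0.           0.           1.        ]] [1486.47216668  497.99237939  739.85248779] [ 0.45332236  0.74732428 -0.4156665  -0.25144904]
plate [([155.5, 195.5, 203.8, 226.5], 0.9), ([202.0, 197.8, 236.1, 233.5], 0.82)]
notch [([155.2, 195.0, 204.1, 224.4], 0.61)]
label [([205.5, 194.2, 238.2, 233.3], 0.83), ([153.1, 196.0, 204.1, 227.6], 0.82)]
stand [([197.1, 213.0, 247.6, 245.7], 0.73)]
spare [([288.4, 242.0, 319.1, 292.9], 0.6), ([172.8, 296.1, 222.5, 331.4], 0.52)]
pad [([413.7, 270.9, 478.2, 307.6], 0.82), ([256.9, 183.4, 328.1, 219.2], 0.66), ([441.9, 324.5, 500.7, 359.6], 0.62)]
top [[616.30864394   0.         310.28977161]
 [  0.         616.30864394 240.46559996]
 [  0.           0.           1.        ]] [ 369.97323557   -4.9900389  1761.78144951] [-0.69867051  0.71407662 -0.02625217  0.03556584]
plate [([437.6, 238.0, 477.0, 254.5], 0.6), ([410.7, 229.8, 416.9, 267.3], 0.59)]
notch [([436.7, 237.2, 475.2, 252.6], 0.7), ([410.1, 227.0, 418.2, 264.1], 0.48)]
label [([411.9, 227.3, 415.9, 268.2], 0.59), ([433.8, 239.0, 478.7, 252.0], 0.42)]
stand [([402.7, 226.5, 422.0, 266.8], 0.87)]
spare []
pad [([202.2, 235.5, 246.7, 277.1], 0.97), ([355.0, 293.3, 425.6, 359.7], 0.79), ([173.1, 194.6, 207.6, 227.1], 0.56)]
```

View pics/scene0.png

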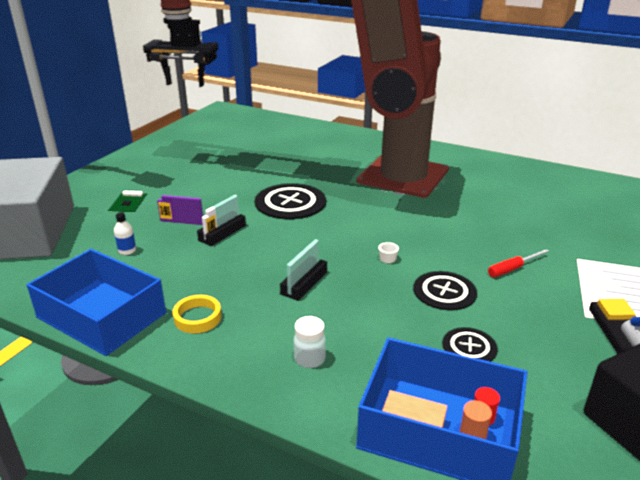

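View pics/top0.png

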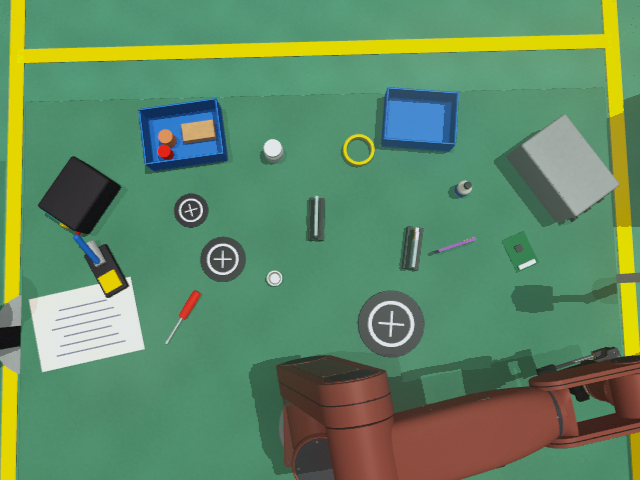

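Pads: the one at top (222,259) is about 44 px across, which is about 130 mm. The one at (391,323) is about 190 mm and the one at (191,210) about 97 mm. Plates: the one at scene (220,217) stands in a stand with a yellow label and frosted end. The plain one is at (305,265), and the purple look-alike at (180,210) is not in a stand. So I take the plate at (220,217) and will confirm it in a crop.

```bash
cat > h.py <<'E'
import numpy as np,cv2
from scipy.spatial.transform import Rotation as R
def cam(p):
    q=np.array(p["rotation"])
    Rm=R.from_quat(q).as_matrix() if q.size==4 else q
    return np.array(p["camera_matrix"]),np.array(p["xyz"]),Rm
def back(p,uv,z):
    K,t,Rm=cam(p); d=Rm@np.linalg.inv(K)@np.array([uv[0],uv[1],1.]); return t+d*(z-t[2])/d[2]
def proj(p,X):
    K,t,Rm=cam(p); c=K@(Rm.T@(np.array(X)-t)); return c[:2]/c[2]
E
python3 - <<'E'
from station import r
from h import *
s=r.camera("scene");t=r.camera("top")
a=cv2.resize(s["color"][180:255,150:250],(800,600),interpolation=cv2.INTER_CUBIC)[:, :]
a=cv2.resize(a,(400,300)); b=cv2.resize(t["color"][220:275,380:455],(400,300),interpolation=cv2.INTER_CUBIC)
cv2.imwrite("pics/crop.png",cv2.resize(np.hstack([a,b]),(800,300)))
for k,z in [("stand",28),("pad",6),("spare_stand",28)]:
    for m in r.masks_of(k,t):
        px=np.argwhere(m["pixels"])[:,::-1].astype(np.float32)
        w=np.array([back(t,u,z)[:2] for u in px],np.float32)
        print(k,m["confidence"],cv2.minAreaRect(w))
for m in r.masks_of("pad",s):
    b=m["box"]; print(back(s,((b[0]+b[2])/2,(b[1]+b[3])/2),6))
E
```

```text
stand 0.94 ((494.8809509277344, -269.73590087890625), (51.567115783691406, 122.1851806640625), 81.09342956542969)
stand 0.67 ((475.4629821777344, 263.8212585449219), (124.798095703125, 124.35134887695312), 88.76844787597656)
pad 0.89 ((283.0835266113281, -204.79351806640625), (183.29981994628906, 184.8720703125), 88.39936828613281)
pad 0.79 ((621.4242553710938, 359.6748352050781), (95.34197235107422, 96.14517211914062), 89.6249008178711)
pad 0.61 ((476.8098449707031, 267.12469482421875), (130.43609619140625, 128.7694549560547), 44.203819274902344)
spare_stand 0.61 ((583.093017578125, -1.4866886138916016), (43.29351043701172, 120.90492248535156), 86.83883666992188)
[483.04314119 270.37119501   6.        ]
[ 280.02283518 -204.44130745    6.        ]
[618.31111509 359.41642115   6.        ]
```

View pics/crop.png

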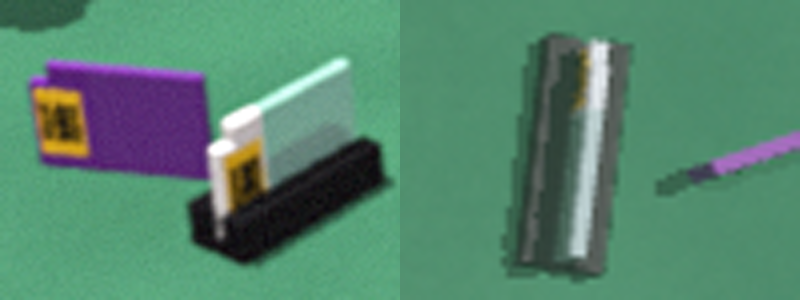

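The crop confirms it. The plate at scene (220,217) has the notch at its upper left corner, a white frosted end and a label facing the scene camera. Its frosted end points to +x (away from the robot) and the label faces +y. The purple plate is the look-alike, so I leave it. Next I refine the plate's line.

```bash
python3 - <<'E'
from station import r
from h import *
from scipy.optimize import minimize
s=r.camera("scene");t=r.camera("top")
g=t["color"].min(axis=2).astype(np.float32)
def pt(c,th,yp,off,z=78):  # c=centre, th=angle of frosted dir; 
    f=np.array([np.cos(th),np.sin(th)]); n=np.array([-f[1],f[0]])
    return np.r_[c-f*yp+n*off,z]
def prof(cx,cy,th,yps,offs):
    P=np.array([[proj(t,pt(np.array([cx,cy]),th,y,o)) for y in yps] for o in offs],np.float32)
    return cv2.remap(g,P[...,0],P[...,1],cv2.INTER_LINEAR).mean(1)
best=max(((prof(495,cy,np.radians(a),np.arange(-35,50,3),[-2.5,-1,0,1,2.5]).mean(),cy,a) for cy in np.arange(-282,-262,.5) for a in np.arange(-14,-3,.5)))
print(best)
_,cy,a=best; th=np.radians(a)
for nm,y in [("clear",np.arange(-15,50,3)),("frost",np.arange(-40,-22,3))]: print(nm,prof(495,cy,th,y,np.arange(-14,15,2)).round())
ys=np.arange(-75,76,5); print("along",[(int(y),int(prof(495,cy,th,[y],[0])[0])) for y in ys])
for nm,(y,o,z) in dict(clearTop=(55,0,78),label=(-37.5,4,40),frostbottom=(-55,0,28)).items(): print(nm,proj(s,pt(np.array([495,cy]),th,y,o,z)))
st=r.sense(); print(st["eef_pos"],R.from_quat(st["orientation"]).as_matrix().round(3),st["opening"])
E
```

```text
(np.float32(184.19998), np.float64(-271.5), np.float64(-9.0))
clear [ 76.  84.  86.  87.  94. 133. 172. 184. 178. 144. 103.  79.  71.  61.
  53.]
frost [ 74.  83.  86.  86.  97. 158. 207. 219. 217. 184. 130.  71.  50.  47.
  47.]
along [(-75, 80), (-70, 80), (-65, 79), (-60, 78), (-55, 107), (-50, 213), (-45, 212), (-40, 219), (-35, 221), (-30, 219), (-25, 217), (-20, 208), (-15, 185), (-10, 185), (-5, 182), (0, 181), (5, 183), (10, 186), (15, 182), (20, 180), (25, 182), (30, 185), (35, 185), (40, 182), (45, 181), (50, 183), (55, 148), (60, 69), (65, 50), (70, 79), (75, 85)]
clearTop [236.00883499 196.09143233]
label [210.8971799  226.18166167]
frostbottom [204.69264665 233.26589118]
[ 174.39190788 -600.176706    222.5428641 ] [[ 0.96   0.279  0.   ]
 [ 0.279 -0.96  -0.   ]
 [-0.     0.    -1.   ]] 87.2310820415688
```

```bash
python3 -m jog '[{"dr":[0,0,8],"delta_pos":[49,-28.7,0],"hand":1},{"dr":[0,0,16],"delta_pos":[98,-57.4,0],"hand":1},{"dr":[0,0,25.2],"delta_pos":[147,-86,0],"hand":1},{"dr":[0,0,25.2],"delta_pos":[196,-114.8,0],"hand":1},{"dr":[0,0,25.2],"delta_pos":[245,-143.5,0],"hand":1},{"dr":[0,0,25.2],"delta_pos":[294,-172,20],"hand":1},{"dr":[0,0,25.2],"delta_pos":[343,-201,50],"hand":1},{"dr":[0,0,25.2],"delta_pos":[392.3,-229.6,90],"hand":1},{"dr":[0,0,25.2],"delta_pos":[392.3,-229.6,90],"hand":1},{"dr":[0,0,25.2],"delta_pos":[392.3,-229.6,90],"hand":1}]' 5; python3 - <<'E'
from station import r
from h import *
st=r.sense(); print(st["eef_pos"],R.from_quat(st["orientation"]).as_matrix().round(3),st["opening"],st["contact_force"],st["qpos"])
E
```

```text
time: 2.35
eef_pos: [487.1, -270.0, 132.4]
orientation: [0.997, -0.078, -0.0, 0.0]
contact_force: [0.3, 0.5, 0.4]
opening: 86.9
gripper_force: 0.0
[ 487.07751156 -269.95682487  132.35384618] [[ 0.988 -0.155 -0.001]
 [-0.155 -0.988  0.   ]
 [-0.001  0.    -1.   ]] 86.86646463684183 [0.28182878 0.47780335 0.44873493] [-6.47430133e-01  1.41858858e-01  1.79211340e+00 -4.74907834e-04
  1.20826785e+00  1.07911433e+00]
```

```bash
python3 -m jog '[{"dr":[0,0,0],"delta_pos":[0,0,30],"hand":1},{"dr":[0,0,0],"delta_pos":[0,0,60],"hand":0.6},{"dr":[0,0,0],"delta_pos":[0,0,80],"hand":0.4},{"dr":[0,0,0],"delta_pos":[0,0,93],"hand":0.3},{"dr":[0,0,0],"delta_pos":[0,0,93],"hand":0.3},{"dr":[0,0,0],"delta_pos":[0,0,93],"hand":0.25},{"dr":[0,0,0],"delta_pos":[0,0,93],"hand":0.25},{"dr":[0,0,0],"delta_pos":[0,0,93],"hand":0.25}]' 5
python3 -m jog '[{"dr":[0,0,0],"delta_pos":[0,0,0],"hand":0.2},{"dr":[0,0,0],"delta_pos":[0,0,0],"hand":0.15},{"dr":[0,0,0],"delta_pos":[0,0,0],"hand":0.1},{"dr":[0,0,0],"delta_pos":[0,0,0],"hand":0},{"dr":[0,0,0],"delta_pos":[0,0,0],"hand":0},{"dr":[0,0,0],"delta_pos":[0,0,0],"hand":0},{"dr":[0,0,0],"delta_pos":[0,0,0],"hand":0},{"dr":[0,0,0],"delta_pos":[0,0,0],"hand":0}]' 5
```

```text
time: 3.35
eef_pos: [487.5, -270.5, 40.2]
orientation: [0.997, -0.078, 0.001, 0.0]
contact_force: [-0.2, 0.5, -0.4]
opening: 26.4
gripper_force: 0.0
time: 4.35
eef_pos: [487.0, -270.2, 39.5]
orientation: [0.997, -0.078, -0.0, -0.0]
contact_force: [0.4, -0.4, -0.2]
opening: 7.9
gripper_force: 5.0
```

```bash
python3 -m jog '[{"dr":[0,0,0],"delta_pos":[0,0,0],"hand":0},{"dr":[0,0,0],"delta_pos":[0,0,0],"hand":0},{"dr":[0,0,0],"delta_pos":[0,0,-5],"hand":0},{"dr":[0,0,0],"delta_pos":[0,0,-12],"hand":0},{"dr":[0,0,0],"delta_pos":[0,0,-25],"hand":0},{"dr":[0,0,0],"delta_pos":[0,0,-50],"hand":0},{"dr":[0,0,0],"delta_pos":[0,0,-80],"hand":0},{"dr":[0,0,0],"delta_pos":[0,0,-110],"hand":0},{"dr":[0,0,0],"delta_pos":[0,0,-140],"hand":0},{"dr":[0,0,0],"delta_pos":[0,0,-140],"hand":0}]' 35
python3 - <<'E'
from station import r
from h import *
s=r.camera("scene");t=r.camera("top")
a=cv2.resize(s["color"][120:270,140:340],(400,300)); b=cv2.resize(t["color"][190:290,360:493],(400,300),interpolation=cv2.INTER_CUBIC)
cv2.imwrite("pics/lift.png",np.hstack([a,b]))
st=r.sense();print(st["eef_pos"],st["contact_force"],st["opening"],st["qpos"])
for m in r.masks_of("label",s): print(m["box"],m["confidence"])
E
```

```text
time: 5.6
eef_pos: [488.9, -271.6, 183.5]
orientation: [0.997, -0.078, 0.003, 0.002]
contact_force: [0.3, 1.1, -1.8]
opening: 7.7
gripper_force: 35.0
[ 486.92904843 -270.13492312  179.51617038] [-0.43152118 -0.32214104 -1.90883325] 7.347037686663262 [-6.48132346e-01  9.26853688e-02  1.75232697e+00  1.02126223e-05
  1.29621793e+00  1.07966554e+00]
[197.8, 138.1, 234.0, 185.3] 0.77
[154.6, 197.6, 204.7, 225.8] 0.76
```

View pics/lift.png

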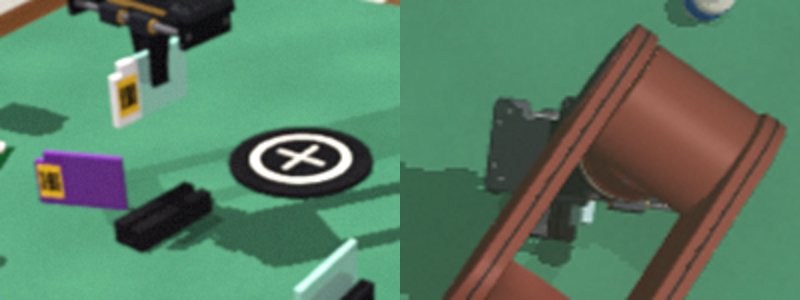

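The plate is lifted, held by the clear glass and level. The cross still needs a precise position, then I work out the goal pose: tool leaning back towards the base, so j6 stays in range.

```bash
cat >> h.py <<'E'
def goal(pad,tilt,dang,L=np.array([45.5,-4,-.5]),h=156):
    d=np.radians(dang); t=np.radians(tilt)
    dv=np.array([np.cos(d),np.sin(d),0]); up=np.array([0,0,1.])
    z=np.sin(t)*dv-np.cos(t)*up; x=np.array([np.sin(d),-np.cos(d),0]); y=np.cross(z,x)
    M=np.stack([x,y,z],1); return M,np.array([pad[0],pad[1],h])-M@L
def delta(st,M,p):
    M0=R.from_quat(st["orientation"]).as_matrix()
    return np.degrees(R.from_matrix(M0.T@M).as_rotvec()).round(2),(M0.T@(p-np.array(st["eef_pos"]))).round(1)
E
python3 - <<'E'
from station import r
from h import *
for n,c in [("scene",(445,289)),("top",(222,259))]:
    p=r.camera(n); g=p["color"].min(axis=2)
    m=np.zeros_like(g); cv2.circle(m,c,24,255,-1)
    P=np.argwhere((g>150)&(m>0))[:,::-1]
    w=np.array([back(p,u,6)[:2] for u in P]); 
    print(n,w.mean(0),(w.min(0)+w.max(0))/2,len(w),np.ptp(w,axis=0))
pad=(478.5,268.5); st=r.sense()
M,q=goal(pad,52,209); print(q); M0,_=goal(pad,0,209); print(delta(st,M0,np.r_[q[:2],180]))
E
```

```text
scene [472.63569851 266.57767781] [471.28940799 266.22658258] 536 [95.7672841  92.29264252]
top [477.04739127 269.17287247] [476.78594691 268.56992131] 307 [86.42458508 88.86051304]
[502.36811149 229.70770015 152.54012625]
(array([-2.00e-01, -1.00e-02, -1.28e+02]), array([ -62.1, -495.7,   -1.3]))
```

```bash
python3 -m jog '[{"dr":[0,0,-5],"delta_pos":[-2,-15,0],"hand":0},{"dr":[0,0,-14],"delta_pos":[-6,-50,0],"hand":0},{"dr":[0,0,-24],"delta_pos":[-11,-90,0],"hand":0},{"dr":[0,0,-34],"delta_pos":[-16,-130,0],"hand":0},{"dr":[0,0,-44],"delta_pos":[-21,-170,0],"hand":0},{"dr":[0,0,-54],"delta_pos":[-26,-210,0],"hand":0},{"dr":[0,0,-60],"delta_pos":[-30,-240,0],"hand":0},{"dr":[0,0,-64],"delta_pos":[-31,-248,0],"hand":0},{"dr":[0,0,-64],"delta_pos":[-31,-248,0],"hand":0}]'
python3 - <<'E'
from station import r
from h import *
pad=(476.5,268.5); st=r.sense(); print(st["qpos"],st["contact_force"])
M,q=goal(pad,52,209); M0,_=goal(pad,0,209); print(delta(st,M0,np.r_[q[:2],180]))
E
```

```text
time: 6.98
eef_pos: [494.5, -19.7, 178.4]
orientation: [0.887, 0.462, -0.001, -0.001]
contact_force: [-0.2, -0.3, -1.6]
opening: 8.0
gripper_force: 35.0
[-1.99184150e-01 -5.55474838e-02  1.90493427e+00 -3.75077866e-05
  1.29418951e+00  4.10776921e-01] [-0.15363595 -0.31727472 -1.61955157]
(array([-1.200e-01, -2.000e-02, -6.395e+01]), array([ 207.7, -138.1,   -1.5]))
```

```bash
python3 -m jog '[{"dr":[0,0,-5],"delta_pos":[12,-8,0],"hand":0},{"dr":[0,0,-14],"delta_pos":[42,-28,0],"hand":0},{"dr":[0,0,-24],"delta_pos":[75,-50,0],"hand":0},{"dr":[0,0,-34],"delta_pos":[109,-72,0],"hand":0},{"dr":[0,0,-44],"delta_pos":[142,-95,0],"hand":0},{"dr":[0,0,-54],"delta_pos":[175,-117,0],"hand":0},{"dr":[0,0,-60],"delta_pos":[196,-130,0],"hand":0},{"dr":[0,0,-64],"delta_pos":[207.7,-138,0],"hand":0},{"dr":[0,0,-64],"delta_pos":[207.7,-138,0],"hand":0}]'
python3 - <<'E'
from station import r
from h import *
pad=(476.5,268.5); st=r.sense(); print(st["qpos"],st["contact_force"])
M,q=goal(pad,52,209); print(delta(st,M,q))
E
```

```text
time: 8.1
eef_pos: [501.1, 228.9, 178.7]
orientation: [0.508, 0.861, -0.001, -0.0]
contact_force: [-1.2, 0.0, -2.0]
opening: 8.0
gripper_force: 35.0
[ 2.85402984e-01  8.06337208e-02  1.76674822e+00 -1.43337001e-04
  1.29552038e+00 -2.19676415e-01] [-1.24874613  0.04506755 -2.03415294]
(array([ 5.193e+01, -3.000e-02, -5.000e-02]), array([ 1.1, -0.2, 26.2]))
```

```bash
python3 -m jog '[{"dr":[4,0,0],"delta_pos":[0,0,2],"hand":0},{"dr":[11,0,0],"delta_pos":[0,0,5],"hand":0},{"dr":[19,0,0],"delta_pos":[0,0,9],"hand":0},{"dr":[27,0,0],"delta_pos":[0,0,13],"hand":0},{"dr":[35,0,0],"delta_pos":[0.5,0,18],"hand":0},{"dr":[43,0,0],"delta_pos":[1,0,22],"hand":0},{"dr":[49,0,0],"delta_pos":[1,0,25],"hand":0},{"dr":[52,0,0],"delta_pos":[1,0,26],"hand":0},{"dr":[52,0,0],"delta_pos":[1,0,26],"hand":0},{"dr":[52,0,0],"delta_pos":[1,0,26],"hand":0}]'
python3 - <<'E'
from station import r
from h import *
pad=(476.5,268.5); s=r.camera("scene"); t=r.camera("top"); st=r.sense(); print(st["qpos"],st["contact_force"])
M,q=goal(pad,52,209); print(delta(st,M,q))
a=cv2.resize(s["color"][170:320,360:560],(400,300),interpolation=cv2.INTER_CUBIC); b=cv2.resize(t["color"][210:300,170:290],(400,300),interpolation=cv2.INTER_CUBIC)
cv2.imwrite("pics/fin.png",np.hstack([a,b]))
for n,p in [("s",s),("t",t)]:
    print(n,"expected label",proj(p,(*pad,156)))
    hsv=cv2.cvtColor(p["color"],cv2.COLOR_BGR2HSV); e=proj(p,(*pad,156)); k=np.zeros(hsv.shape[:2],np.uint8); cv2.circle(k,tuple(int(v) for v in e),20,255,-1)
    P=np.argwhere((cv2.inRange(hsv,(15,120,80),(40,255,255))>0)&(k>0))[:,::-1]; 
    if len(P): print(len(P),cv2.minAreaRect(P.astype(np.float32)),back(p,cv2.minAreaRect(P.astype(np.float32))[0],156))
E
```

```text
time: 9.35
eef_pos: [501.2, 229.1, 153.7]
orientation: [0.457, 0.774, -0.377, -0.222]
contact_force: [0.3, 0.2, -1.1]
opening: 7.4
gripper_force: 35.0
[ 0.3585023   0.85364645  1.02428119 -0.13925354  2.15908216 -0.16820803] [ 0.00637364  0.39154703 -1.43527425]
(array([ 0.14, -0.01, -0.06]), array([0.6, 1.2, 1.7]))
s expected label [453.86942759 226.3737623 ]
1 ((452.0, 238.0), (0.0, 0.0), 0.0) [519.94118786 277.88557166 156.        ]
t expected label [213.57092417 255.76595181]
```

View pics/fin.png

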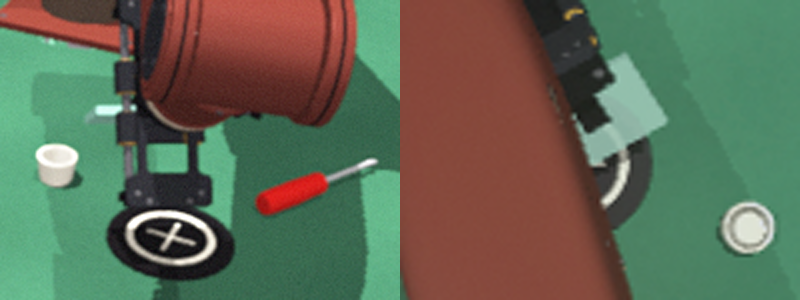

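The label is hidden from both cameras by the wrist. The clear end does show in the top view, with corners near (250,246) and (240,226). I compare those with the predicted corners.

```bash
python3 - <<'E'
from station import r
from h import *
t=r.camera("top"); st=r.sense(); M=R.from_quat(st["orientation"]).as_matrix(); p=np.array(st["eef_pos"])
print(p+M@[45.5,-4,-.5], M[2])
im=cv2.resize(t["color"][210:300,170:290],(800,600),interpolation=cv2.INTER_CUBIC); s=800/120
for c,col in [((-47,-4,31.5),(0,0,255)),((-47,-4,-38.5),(255,0,0)),((28,-4,31.5),(0,255,255)),((63,-4,31.5),(255,0,255)),((-47,4,31.5),(0,128,255)),((-47,4,-38.5),(255,128,0))]:
    u=proj(t,p+M@np.array(c)); print(c,u.round(1)); v=((u-[170,210]+.5)*s); cv2.circle(im,(int(v[0]),int(v[1])),5,col,-1)
cv2.imwrite("pics/chk.png",im)
E
```

```text
[477.2997001  268.38765425 158.03046413] [-5.53406576e-04 -7.86542048e-01 -6.17536477e-01]
(-47, -4, 31.5) [249.8 246.5]
(-47, -4, -38.5) [237.4 226.9]
(28, -4, 31.5) [225.2 260.8]
(63, -4, 31.5) [213.7 267.4]
(-47, 4, 31.5) [249.1 245.1]
(-47, 4, -38.5) [236.8 225.5]
```

View pics/chk.png

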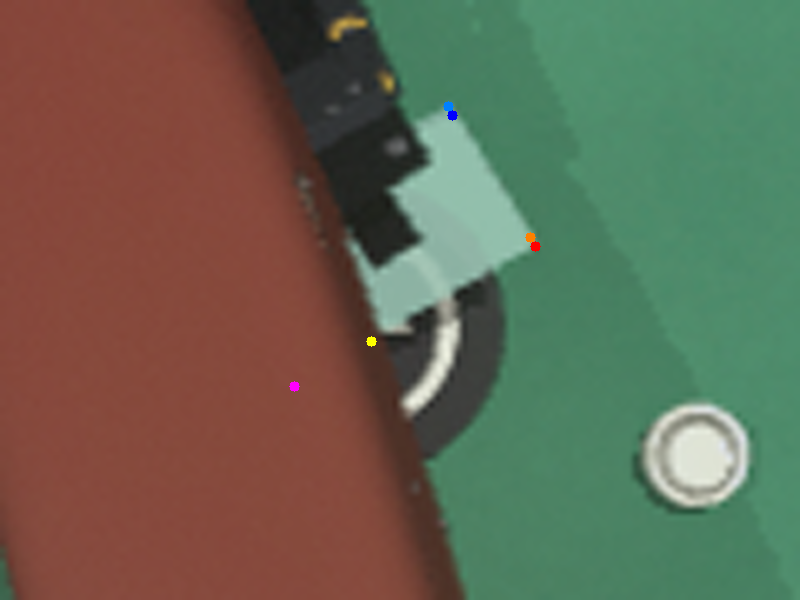

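The predicted corners land on the visible glass, so nothing slipped. The label works out at (477, 268), 152 mm above the pad, with a 52° tilt. I settle the arm and hand in.

```bash
python3 -m jog '[{"dr":[0,0,0],"delta_pos":[0,0,0],"hand":0},{"dr":[0,0,0],"delta_pos":[0,0,0],"hand":0},{"dr":[0,0,0],"delta_pos":[0,0,0],"hand":0},{"dr":[0,0,0],"delta_pos":[0,0,0],"hand":0}]' && python3 -c "
from station import r
print(abs(r.sense()['qd']).max() if hasattr(r.sense()['qd'],'max') else r.sense()['qd']); print(r.sign_off())"
```

```text
time: 10.0
eef_pos: [500.8, 229.8, 153.5]
orientation: [0.456, 0.774, -0.378, -0.222]
contact_force: [1.1, 1.1, -1.2]
opening: 8.0
gripper_force: 35.0
0.0020094771219712703
the job is handed in; nothing more can be done
None
```

Handed in after 10 s: the arm is holding the notched plate still by its clear glass, label centre about 15 cm above the 130 mm pad's cross, label side tipped up at about 52°; the wrist hid the label itself from both cameras, so its position is worked out from the arm pose and the visible clear end of the plate.

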